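Cash-up: hold the deposit safe's latch open with its key

TASK

Unlock the deposit safe for cash-up. First type its code on the row of four black keys on the safe, one key at a time and each fully down: far left, then far right, then second from the left (the third from the left is not in the code). Then take the safe's key, the one with the rectangular head, out of the wooden key block, work it straight down past the sticky pins into the lock until its collar sits on the lock plate, and turn it a quarter turn clockwise as far as it goes. The latch springs shut if the key is let go, so finish while still gripping the key and holding it turned, for a colleague to lift the lid; leave the two round-headed keys in their block and everything else on the bar where it stands.

Things in the scene. Friction and masses are not known exactly. Their poses are not given: they have to be found in the camera images.
- safe: dark steel deposit safe, fixed on the bar, 250 mm deep (its x, away from its front), 290 wide (its y, to its left), 85 high; origin at the centre of its underside. On its front strip: four code keys in a row (left) and a raised steel lock case (right). The lid behind stays shut. A brass latch runs from the lock case under a keeper on the lid
- lock_mouth (a point): centre of the key slot, on top of the lock's cover plate (68 x 62, 6 mm thick), 99 mm above the safe's underside; axes as the safe's. At rest the slot, 25 x 7 mm with 2 mm bevels, runs along the safe's x, straight down. Below, in a 6.8 mm wide carrier slot, two sticky spring pins squeeze the key's bits at 14 and 20 mm depth: pushing in takes 10 to 25 N, less with a 3 degree wiggle
- lock_turn (a joint): angle of the lock's carrier, rad: 0 at rest, growing clockwise from above, stop at 1.57. Only the key turns it, once its bits are wholly below the plate. A spring (0.03 N m at rest, 0.12 at the stop) turns it back when the key is let go. The key has play and may slip in a weak grip: the hand turns 5 to 15 degrees more than the carrier
- latch (a joint): how far the latch is drawn back, m: 0 shut, 0.014 at the full quarter turn; geared to the lock, it leaves the keeper at about 0.0115
- safe_key: the safe's key, steel, 60 g, 84 mm long, at first upright in the key block; the only one with a rectangular head. Origin at its lower tip, z up the stem, x across head and bits. Head 36 (x) x 10 mm (y), 50 to 84 mm above the tip. Stem 5 mm thick. Bits, together 22 (x) x 5 mm (y), 8 to 24 mm above the tip, lower edge and tip tapered. Same after half a turn about z
- safe_key_collar (a point): centre of the underside of the round collar (15 mm across) on the safe key's stem, 32 mm above the tip: it rests on the key block's top at first, and on the lock's cover plate when the key is fully home
- safe_key_head (a point): middle of the safe key's head, 67 mm above its tip, where to pinch it across its 10 mm thickness (its y)
- key_block: fixed wooden block, 156 mm long (its x), 52 wide (y), 42 high, origin at the centre of its underside; three upright slots 26 x 8 mm along its x, 48 mm apart, each with a key standing in it, stems 32 mm deep. Which slot holds the safe key varies
- round_key_1: another steel key with an open round head 33 mm across, standing in the block, to be left; origin at its lower tip, z up; top 83 mm above the tip
- round_key_2: a second such round-headed key in the block, to be left; origin at its lower tip, z up
- code_1_top (a point): the far-left of the four code keys, a round black push button 20 mm across; this point is the middle of its top face when up. It springs back, travels 5 mm and takes about 4 N fully down. The four stand in a row along the safe's y, 36 mm apart; left is as seen from the robot's side (the safe's +y)
- code_1 (a joint): how far the far-left code key is pressed, m: 0 up, 0.005 fully down
- code_2_top (a point): the second from the left code key, like the far-left one: middle of its top face when up
- code_2 (a joint): how far the second from the left code key is pressed, m: 0 up, 0.005 fully down
- code_3_top (a point): the third from the left code key, like the far-left one: middle of its top face when up
- code_3 (a joint): how far the third from the left code key is pressed, m: 0 up, 0.005 fully down
- code_4_top (a point): the far-right code key, like the far-left one: middle of its top face when up
- code_4 (a joint): how far the far-right code key is pressed, m: 0 up, 0.005 fully down
- mug: dark mug, 78 mm high, bystander; origin at the centre of its underside
- cup: dark cup, 56 mm high, bystander; origin at the centre of its underside
- tumbler: clear tumbler, 84 mm high, bystander; origin at the centre of its underside
- bean_scoop_1: metal bean scoop, 134 mm long, bystander; origin at the centre of its underside

How it is judged (in metres and radians):
On the way, in this order (a step that is already met when the one before it is completed fails the run):
1. the far-left code key is pressed fully down, alone (value of joint code_1 above 0.0035 m and value of joint each of code_2, code_3, code_4 below 0.0015 m), for 0.03 s.
2. then the far-right code key, alone (value of joint code_4 above 0.0035 m and value of joint each of code_1, code_2, code_3 below 0.0015 m), for 0.03 s.
3. then the second code key from the left, alone (value of joint code_2 above 0.0035 m and value of joint each of code_1, code_3, code_4 below 0.0015 m), for 0.03 s.
4. the safe key is fully home in the lock, not yet turned (horizontal distance between safe_key_collar and lock_mouth below 0.004 m and z of safe_key_collar in the frame of lock_mouth between -0.004 and 0.0025 m and angle between safe_key's own z axis and vertical below 0.12 rad and value of joint lock_turn below 0.4 rad), for 0.1 s.
5. the key is turned a quarter turn and held there by the gripper (value of joint lock_turn above 1.3 rad and horizontal distance between safe_key_collar and lock_mouth below 0.004 m and z of safe_key_collar in the frame of lock_mouth between -0.004 and 0.0025 m and angle between safe_key's own z axis and vertical below 0.12 rad and contact force between the fingers and safe_key above 1 N), for 0.5 s.
At the end, for the whole second after the job is handed in: lock turned 1.3 rad or more (full: 1.57), latch drawn over 11 mm, safe key upright (0.12 rad) with its collar within 2.5 mm of the plate and 4 mm of the slot's centre, gripped with over 1 N; round-headed keys moved under 15 mm, bystanders under 30 mm (all of step 5 and value of joint latch above 0.011 m and distance of each of round_key_1, round_key_2 from where it was at the start of the episode below 0.015 m and distance of each of mug, cup, tumbler, bean_scoop_1 from where it was at the start of the episode below 0.03 m); the arm keeps its last pose, push and grip.
It fails at once if the third code key from the left is pressed (value of joint code_3 above 0.003 m).
It fails at once if a round-headed key is taken from the block (distance of any of round_key_1, round_key_2 from where it was at the start of the episode above 0.015 m).
It fails at once if a bystander is pushed over 30 mm (distance of any of mug, cup, tumbler, bean_scoop_1 from where it was at the start of the episode above 0.03 m).
It also fails if it takes over 66 s, if anything falls off the work surface, if the arm or the gripper's body presses on something with over 40 N, if the wrist force passes 120 N, or if a joint passes its speed limit or range.

ROBOT

A 6-joint arm with a two-finger parallel gripper is mounted at the origin on a cart in front of the work surface, level with it; the furniture and walls round the work are solid. World frame = base frame: x ahead of the robot, y to its left, z up, the work surface at z = 0. Lengths are in mm, angles in degrees, forces in N, time in s.
With the tool pointing down it reaches from about 300 to 850 mm from the base axis. Payload 4.2 kg.
Tool frame: the origin (TCP) lies midway between the tips of the shut fingers; the grasp point (between the pads) lies 19 mm behind it; z points along the fingers, y is the line along which they close (so a half turn about z gives the same grasp; the last joint's range is limited). The gripper opens to 91 mm and grips with 3 to 60 N. Pads are 32 mm wide; open, the fingers measure 118 mm over their backs; the gripper's body (76 mm by 178 mm) begins 60 mm behind the grasp point.
Start: joints at [-77.922, 18.312, 89.639, -0, 72.044, -1.146], TCP at [131.537, -559.769, 213.976] pointing down, gripper open.
Joint ranges: [-177.97, 177.97], [-48.28, 115.42], [12.27, 149.76], [-77.06, 257.06], [2.81, 150.46], [-146.56, 146.56]. Speed limits (degrees/s): [147.25, 147.25, 180, 180, 180, 180].

INTERFACE

Orientations are given as [roll, pitch, yaw] about the fixed x, y, z axes, in that order (R = Rz(yaw) Ry(pitch) Rx(roll)).
In Python, from workcell import env gives the robot as it stands.
- The arm moves only by the shell command python3 -m jog 'ROWS' [FORCE]. ROWS is a JSON object of lists of equal length, an entry for each row: "jaw": the finger opening in mm, from 0 to 91.2; "slide": the shift along the tool's x, y, z in units of 30 mm (1.0 is 30 mm), a list of three; "spin": the turn about the tool's z in units of 8 degrees (1.0 is 8 degrees). In form: {"jaw": [jaw, ...], "slide": [[dx, dy, dz], ...], "spin": [spin, ...]}. A call has 1 to 10 rows; each row shifts and turns the commanded pose from where the row before left it, along the tool's axes as they then stand; what a row does not reach is not made up. A row lasts 1/10 s, in which the tool goes at most 50 mm and 8.59 degrees, less where a joint would pass 70% of its speed; a pose out of reach is approached as far as the arm can. A call is refused whole if a number of a shift passes 1 or a number of a turn 1, either way. A call with a gripper value outside its range is refused whole. The fingers move at their own pace and stop on an object; FORCE is the grip in N (left out, the last holds). Time passes only in rows, so rows that do not move let the fingers close. It gives the time, the measured TCP pose, the force, the opening and the grip force at its end, in the units of the state.
- env.state(): the state, without advancing time (a new reading comes with each control period).
- env.grab_frame(name): name is "scene" or "top" or "wrist"; returns the picture (400x640x3 uint8, red, green, blue); there is no depth.
- env.camera_model(name): a dict with "fx", "fy", "cx", "cy" (pixels), "camera_from_world" (4x4, takes a point from world to camera coordinates). Camera axes: x right, y up, looking along -z (the intrinsics and any distortion apply to the point x, -y, -z); pixel columns grow to the right and rows downward; lengths in mm; the calibration is good to about 2 mm. The wrist camera is an equidistant fisheye: a pixel r from the principal point sees the ray r / f radians off the axis. A picture is of the moment at which its call begins: read the wrist's pose just before it. camera_model takes no time and is no camera call; for the wrist camera it gives the pose at the moment of the call.
- env.job_done(): hands the job in; it is judged then, once.
The state is a dict: "time_s": time; "qpos": joint angles; "qvel": joint speeds; "effort": joint torques, N m; "ee_pos": TCP position; "ee_rot": TCP orientation; "force": force on the tool from outside, world axes, zero at the start; "torque": the same for the moment, N m; "gripper_width": finger opening in mm; "gripper_force": force on a finger pad.
Only numpy, scipy, OpenCV 4.12 (cv2) and the standard library are available. Lean on these libraries where they do the work, as an engineer would, in place of code of your own. Each camera call takes 0.05 s, during which the arm holds its last target. There are 200 camera calls.

## Working session

There is one attempt and no reset: what is moved stays moved. The work goes in short steps, Python scripts to look and compute and a shell command to move; the robot and the scene stay as the last step left them, time stands still between calls to the robot, and variables do not carry over. Pictures are saved under pics/ and viewed, at most 10 in all, crops included, and the job is handed in when it is done.

```bash
mkdir -p pics; ls; python3 - <<'E'
from workcell import env
import cv2,json
for n in ("scene","top"):
    f=env.grab_frame(n); cv2.imwrite(f"pics/{n}0.png",f[:,:,::-1])
    m=env.camera_model(n); print(n,{k:(v if not hasattr(v,'tolist') else v.tolist()) for k,v in m.items()})
s=env.state();print(s)
E
```

```text
pics
scene {'fx': 362.0499319391477, 'fy': 362.0499319391477, 'cx': 320.78627118468404, 'cy': 196.34608095423795, 'camera_from_world': [[-0.8500066907167159, -0.526449634884069, -0.018423020036023325, 477.7899887753968], [0.30428763074659093, -0.5192508891872254, 0.798616022787486, -267.90518967119203], [-0.42999728314425845, 0.6732230655649777, 0.6015588420760268, -779.8138832748865], [0.0, 0.0, 0.0, 1.0]]}
top {'fx': 460.5714053335711, 'fy': 460.5714053335711, 'cx': 326.7378562788079, 'cy': 204.93045185765973, 'camera_from_world': [[-0.010548033197459629, -0.9999238179755178, 0.006410712981339144, -41.76425329191461], [0.9918664836218588, -0.009649351189264667, 0.1269163846366415, -587.6504106471482], [-0.1268448566685894, 0.007697289580758727, 0.9918927029017982, -1361.9137817686005], [0.0, 0.0, 0.0, 1.0]]}
{'time_s': 0.1, 'qpos': array([-7.79214383e+01,  1.83487719e+01,  8.96997494e+01, -1.22042210e-05,
        7.20408328e+01, -1.14679100e+00]), 'qvel': array([-0.03476459, -0.05700961, -0.2241356 , -0.05455878, -0.00660718,
       -0.03397443]), 'effort': array([ 1.33636581e-04, -4.13333666e+01, -2.32510132e+01,  7.28654210e-02,
        4.22020792e-02, -5.55460599e-05]), 'ee_pos': array([ 131.45039473, -559.32547524,  213.19410923]), 'ee_rot': array([-1.79910664e+02, -1.77672584e-03,  1.32253551e+01]), 'force': array([ 0.22000763, -0.36630382,  0.47207071]), 'torque': array([ 0.02892166, -0.01369832, -0.00775739]), 'gripper_force': 0.0, 'gripper_width': 90.73937534930779}
```

View pics/scene0.png

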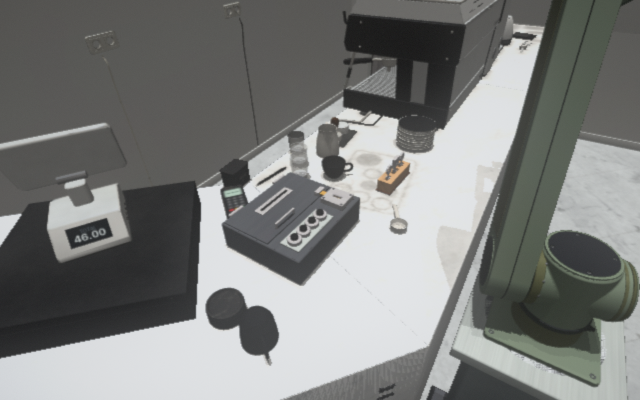

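View pics/top0.png

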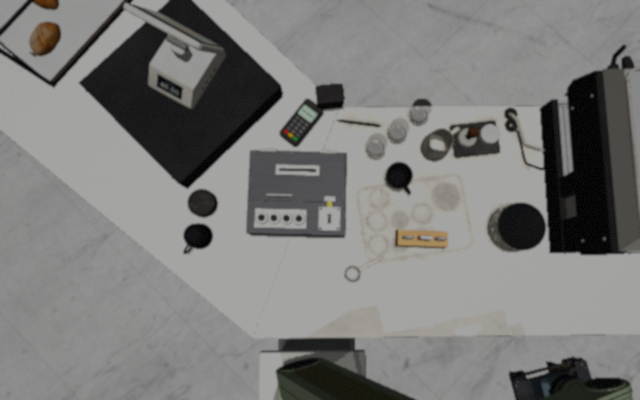

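The scene view shows the safe with four code keys at about (295,240)–(322,215) and the lock case at (335,197), and the key block at (393,178). In the top view the code keys are at about (262–301,218), the lock at (329,218), the block at (422,239) and the scoop at (352,272).

```bash
cat > h.py <<'E'
import numpy as np,cv2
from workcell import env
def ray(m,u,v,fish=False):
    T=np.array(m["camera_from_world"]);R=T[:3,:3];c=-R.T@T[:3,3]
    a=(u-m["cx"])/m["fx"];b=(v-m["cy"])/m["fy"]
    if fish:
        r=np.hypot(a,b);s=np.sin(r)/max(r,1e-9);d=np.array([a*s,-b*s,-np.cos(r)])
    else: d=np.array([a,-b,-1.])
    return c,R.T@d
def onz(m,u,v,z,fish=False):
    c,d=ray(m,u,v,fish);return c+d*(z-c[2])/d[2]
def proj(m,p,fish=False):
    T=np.array(m["camera_from_world"]);q=T[:3,:3]@np.array(p,float)+T[:3,3];x,y,z=q[0],-q[1],-q[2]
    if fish:
        k=np.hypot(x,y);r=np.arctan2(k,z);s=r/max(k,1e-9)
        return m["cx"]+m["fx"]*x*s,m["cy"]+m["fy"]*y*s
    return m["cx"]+m["fx"]*x/z,m["cy"]+m["fy"]*y/z
def tri(obs):  # obs: list of (m,u,v,fish)
    A=np.zeros((3,3));b=np.zeros(3);L=[]
    for o in obs:
        c,d=ray(*o);d/=np.linalg.norm(d);P=np.eye(3)-np.outer(d,d);A+=P;b+=P@c;L.append((c,P))
    x=np.linalg.solve(A,b);return x,max(np.linalg.norm(P@(x-c)) for c,P in L)
def snap(n,name):
    m=env.camera_model(n);f=env.grab_frame(n)
    np.savez(f"pics/{name}.npz",f=f,**{k:np.array(v) for k,v in m.items() if k in("fx","fy","cx","cy","camera_from_world")})
    cv2.imwrite(f"pics/{name}.png",f[:,:,::-1]);return m,f
def load(name):
    z=np.load(f"pics/{name}.npz");return {k:z[k] for k in z.files if k!="f"},z["f"]
E
python3 - <<'E'
from h import *
m=env.camera_model("top")
for n,u,v,z in [("c1",262,218,93),("c4",301,218,93),("lock",329,218,99),("blkL",397,239,42),("blkR",447,240,42),("scoop",352,272,10),("safeTL",249,151,85),("safeTR",346,153,85)]: print(n,onz(m,u,v,z).round(0))
mw=env.camera_model("wrist");T=np.array(mw["camera_from_world"]);print(mw["fx"],mw["cx"],mw["cy"],T[:3,:3].round(2),(-T[:3,:3].T@T[:3,3]).round(0))
E
```

```text
c1 [544. 141.  93.]
c4 [543.  28.  93.]
lock [541. -53.  99.]
blkL [ 481. -258.   42.]
blkR [ 477. -408.   42.]
scoop [ 384. -123.   10.]
safeTL [745. 182.  85.]
safeTR [ 737. -106.   85.]
309.70691628693146 317.0424882692936 193.718566374645 [[ 0.23 -0.97 -0.  ]
 [ 0.94  0.22 -0.27]
 [ 0.27  0.06  0.96]] [ 206. -541.  384.]
```

```bash
python3 -m jog '{"jaw":[91,91,91,91,91,91,91],"slide":[[0.93,-0.335,0],[0.93,-0.335,0],[0.93,-0.335,0],[0.93,-0.335,0],[0.93,-0.335,0],[0.93,-0.335,0],[0.93,-0.335,0]],"spin":[0,0,0,0,0,0,0]}'
python3 -m jog '{"jaw":[91,91,91,91,91,91,91],"slide":[[0.93,-0.335,0],[0.93,-0.335,0],[0.93,-0.335,0],[0.93,-0.335,0],[0.93,-0.335,0],[0.93,-0.335,0],[0.93,-0.335,0]],"spin":[0,0,0,0,0,0,0]}'
python3 -m jog '{"jaw":[91,91,91,91,91,91,91,91,91,91],"slide":[[0,0,0],[0,0,0],[0,0,0],[0,0,0],[0,0,0],[0,0,0],[0,0,0],[0,0,0],[0,0,0],[0,0,0]],"spin":[-1,-1,-1,-1,-1,-1,-1,-1,-1,-0.6]}'
python3 -m jog '{"jaw":[91,91],"slide":[[0,0,0],[0,0,0]],"spin":[0,0]}'
python3 - <<'E'
from h import *
snap("wrist","w1");s=env.state();print(s["qpos"].round(1))
E
```

```text
time_s: 0.8
ee_pos: [306.3, -445.6, 213.6]
ee_rot: [-180.0, 0.0, 13.2]
force: [1.0, -0.4, -0.1]
gripper_width: 91.1
gripper_force: 0.0
time_s: 1.5
ee_pos: [480.3, -332.5, 213.5]
ee_rot: [-180.0, 0.0, 13.2]
force: [-0.5, -0.8, -0.2]
gripper_width: 90.6
gripper_force: 0.0
time_s: 2.5
ee_pos: [479.3, -333.2, 213.4]
ee_rot: [-179.9, -0.0, 90.3]
force: [-0.0, 0.6, -0.0]
gripper_width: 90.9
gripper_force: 0.0
time_s: 2.7
ee_pos: [479.5, -333.3, 213.6]
ee_rot: [-180.0, -0.0, 89.9]
force: [-0.3, -0.3, -0.7]
gripper_width: 90.6
gripper_force: 0.0
[-35.9  19.1  88.4  -0.   72.4 -35.9]
```

View pics/w1.png

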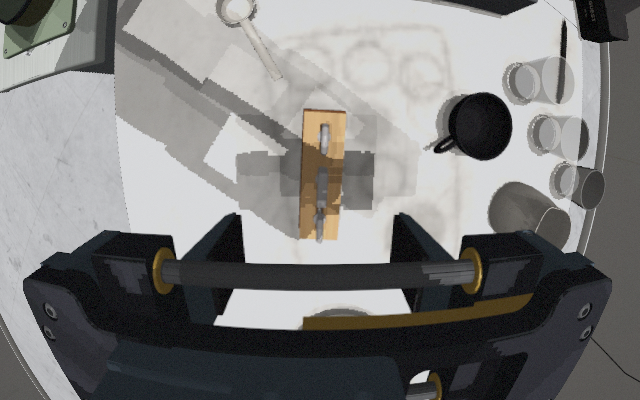

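The block shows at (300–347,110–240), with keys at rows 138, 185 and 222; the mug is at (480,127) and the scoop at (250,30). I need a closer look to tell which key has the rectangular head.

```bash
python3 -m jog '{"jaw":[91,91,91,91,91],"slide":[[-0.8,-0.8,0.5],[-0.8,-0.8,0.5],[-0.8,-0.8,0.5],[0,0,0],[0,0,0]],"spin":[0,0,0,0,0]}'
python3 -c "
from h import *
snap('wrist','w2')"
python3 -m jog '{"jaw":[91,91,91,91,91,91,91],"slide":[[0,0.96,0],[0,0.96,0],[0,0.96,0],[0,0.96,0],[0,0.96,0],[0,0,0],[0,0,0]],"spin":[0,0,0,0,0,0,0]}'
python3 - <<'E'
from h import *
snap("wrist","w3")
cs=[]
for n in("w2","w3"):
    m,f=load(n);u,v=proj(m,[479,-333,60],True);u,v=int(u),int(v);print(n,u,v)
    u0=max(0,u-65);v0=max(0,v-95);print(u0,v0)
    cs.append(cv2.resize(f[v0:v0+190,u0:u0+130],None,fx=3,fy=3,interpolation=cv2.INTER_CUBIC))
h=min(c.shape[0] for c in cs);cv2.imwrite("pics/c23.png",np.hstack([c[:h] for c in cs])[:,:,::-1])
E
```

```text
time_s: 3.25
ee_pos: [407.3, -405.7, 168.7]
ee_rot: [-180.0, -0.0, 89.9]
force: [0.0, 0.8, 0.4]
gripper_width: 91.0
gripper_force: 0.0
time_s: 4.0
ee_pos: [552.6, -404.3, 169.0]
ee_rot: [-180.0, 0.0, 90.1]
force: [0.6, 1.0, 0.0]
gripper_width: 91.0
gripper_force: 0.0
w2 396 114
331 19
w3 237 116
172 21
```

View pics/c23.png

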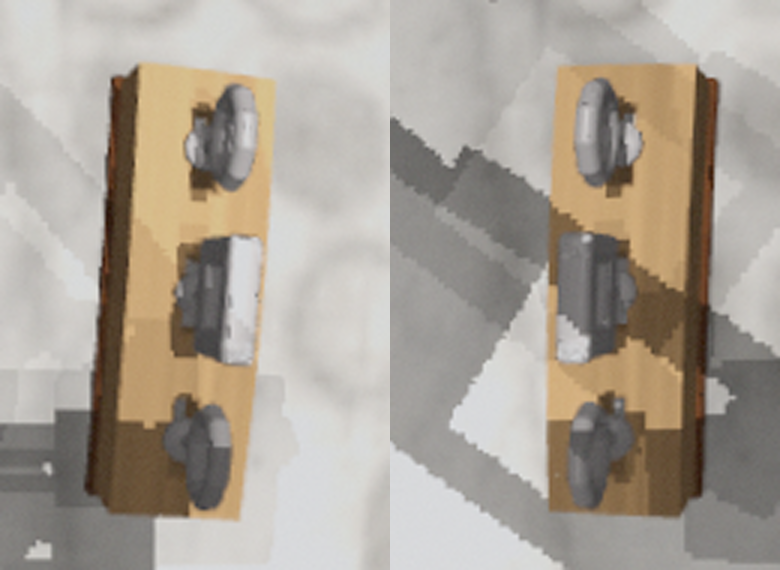

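The middle key has the rectangular head, with its top face centred at about (240,300) in the left crop and (574,298) in the right crop. The keys above and below it are rings. I'll triangulate it now.

```bash
python3 - <<'E'
from h import *
a,_=load("w2");b,_=load("w3")
def t(p,q):return tri([(a,(p[0]-1)/3+331,(p[1]-1)/3+19,True),(b,(q[0]-391)/3+172,(q[1]-1)/3+21,True)])
P={}
for n,p,q in [("headfarL",(228,238),(558,234)),("headfarR",(262,236),(594,234)),("headnearR",(252,363),(590,362)),("headnearL",(217,363),(556,363)),("blkfarL",(138,64),(556,66)),("blkfarR",(273,80),(696,66)),("blknearR",(240,518),(688,497)),("blknearL",(105,508),(550,512))]:
    x,e=t(p,q);P[n]=x;print(n,x.round(1),round(e,1))
h=[P[k] for k in P if k[0]=="h"];print("head",np.mean(h,0))
d=(P["headfarL"]+P["headfarR"]-P["headnearL"]-P["headnearR"])/2;print(d,np.degrees(np.arctan2(d[1],d[0])))
d=P["blkfarL"]-P["blknearL"];print(np.degrees(np.arctan2(d[1],d[0])));d=P["blkfarR"]-P["blknearR"];print(np.degrees(np.arctan2(d[1],d[0])))
E
```

```text
headfarL [ 479.5 -317.7   91.4] 0.4
headfarR [ 489.5 -317.4   90.7] 0.4
headnearR [ 487.6 -352.5   91.4] 0.3
headnearL [ 477.6 -352.7   90.7] 0.1
blkfarL [ 464.2 -259.4   41.1] 0.5
blkfarR [ 510.3 -261.5   39.7] 0.3
blknearR [ 504.8 -408.7   35.3] 3.2
blknearL [ 456.2 -409.1   37.4] 1.2
head [ 483.5383736  -335.07208692   91.06796942]
[ 1.92420014e+00  3.50690676e+01 -2.04588681e-02] 86.85939444087772
86.94044283131733
87.87567711257526
```

```bash
python3 -m jog '{"jaw":[0,0,0,0,0,0,0,0,0,0],"slide":[[0.98,-0.157,0],[0.98,-0.157,0],[0.98,-0.157,0],[0.98,-0.157,0],[0.98,-0.157,0],[0.98,-0.157,0],[0.98,-0.157,0],[0.98,-0.157,0],[0.98,-0.157,0],[0.98,-0.157,0]],"spin":[0,0,0,0,0,0,0,0,0,0]}' 10
python3 -m jog '{"jaw":[0,0],"slide":[[0,0,0],[0,0,0]],"spin":[0,0]}'
python3 -c "
from h import *
snap('wrist','w4')"
python3 -m jog '{"jaw":[0,0,0,0,0],"slide":[[0.9,0,0],[0.9,0,0],[0.9,0,0],[0,0,0],[0,0,0]],"spin":[0,0,0,0,0]}'
python3 - <<'E'
from h import *
snap("wrist","w5")
for n in("w4","w5"):
    m,f=load(n)
    for p in [(544,141,93),(543,28,93),(541,-53,99)]:print(n,np.round(proj(m,p,True)))
f4=load("w4")[1];f5=load("w5")[1]
cv2.imwrite("pics/c45.png",np.hstack([f4[:, 170:470],f5[:,170:470]])[:,:,::-1])
E
```

```text
time_s: 5.05
ee_pos: [503.1, -110.5, 169.6]
ee_rot: [180.0, 0.0, 90.0]
force: [0.3, 0.4, -0.1]
gripper_width: 13.8
gripper_force: 0.0
time_s: 5.25
ee_pos: [503.9, -111.4, 169.6]
ee_rot: [179.9, 0.0, 90.1]
force: [-0.1, 0.8, -0.1]
gripper_width: 1.1
gripper_force: 0.0
time_s: 5.8
ee_pos: [504.6, -31.3, 169.0]
ee_rot: [180.0, 0.0, 90.0]
force: [-0.1, -0.0, 0.4]
gripper_width: 0.1
gripper_force: 0.0
w4 [365. -81.]
w4 [367.  33.]
w4 [365. 133.]
w5 [367.  -4.]
w5 [366. 131.]
w5 [361. 229.]
```

View pics/c45.png

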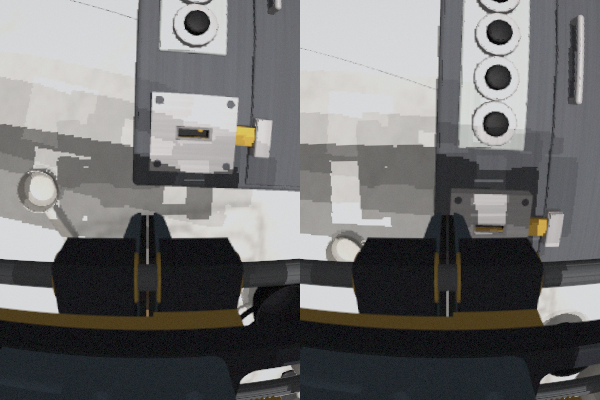

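The left view shows the slot at about (195,133) with code key 4 at (197,22). The right view shows keys 2–4 at about (498,32), (497,77) and (495,123), with the slot at (490,229). One more view further left will bring all four keys in.

```bash
python3 -m jog '{"jaw":[0,0,0,0,0,0],"slide":[[0.9,0,0],[0.9,0,0],[0.9,0,0],[0.9,0,0],[0,0,0],[0,0,0]],"spin":[0,0,0,0,0,0]}'
python3 - <<'E'
from h import *
snap("wrist","w6")
blobs={}
for n in("w4","w5","w6"):
    m,f=load(n);g=f.max(2)
    r=[]
    # code buttons: dark blob inside white ring
    _,lab,st,ce=cv2.connectedComponentsWithStats((g<70).astype(np.uint8))
    for i in range(1,len(st)):
        x,y,w,h,A=st[i]
        if 60<A<900 and w<40 and h<40 and y<300 and 320<ce[i][0]<400:r.append((ce[i].round(1).tolist(),w,h,A))
    print(n,r);blobs[n]=r
E
```

```text
time_s: 6.45
ee_pos: [504.6, 76.6, 168.8]
ee_rot: [-180.0, 0.1, 90.0]
force: [-0.4, -0.2, 1.0]
gripper_width: 0.9
gripper_force: 0.0
w4 [([366.5, 22.2], np.int32(26), np.int32(25), np.int32(476)), ([362.7, 132.9], np.int32(30), np.int32(9), np.int32(175))]
w5 [([368.9, 31.9], np.int32(25), np.int32(25), np.int32(478)), ([367.6, 76.9], np.int32(26), np.int32(25), np.int32(469)), ([365.5, 123.7], np.int32(26), np.int32(24), np.int32(457))]
w6 [([370.6, 123.8], np.int32(25), np.int32(24), np.int32(440)), ([367.3, 169.8], np.int32(24), np.int32(26), np.int32(490)), ([363.7, 212.7], np.int32(25), np.int32(24), np.int32(447))]
```

```bash
python3 - <<'E'
from h import *
L={n:load(n)[0] for n in("w4","w5","w6")}
K={}
for k,o in {"k2":[("w5",368.9,31.9),("w6",370.6*0+367.3,169.8)],"k3":[("w5",367.6,76.9),("w6",363.7,212.7)],"k4":[("w4",366.5,22.2),("w5",365.5,123.7)]}.items():
    x,e=tri([(L[n],u,v,True) for n,u,v in o]);K[k]=x;print(k,x.round(1),round(e,2))
z=np.mean([K[k][2] for k in K]);print("k1",onz(L["w6"],370.6,123.8,z,True))
for k,o in {"k2":("w6",367.3,169.8),"k3":("w5",367.6,76.9),"k4":("w5",365.5,123.7)}.items():print(k,onz(L[o[0]],o[1],o[2],z,True).round(1))
a=load("w4")[1][85:185,310:410];b=load("w5")[1][180:270,310:410]
cv2.imwrite("pics/c6.png",np.hstack([cv2.resize(a[:90],None,fx=4,fy=4,interpolation=cv2.INTER_CUBIC),cv2.resize(b,None,fx=4,fy=4,interpolation=cv2.INTER_CUBIC)])[:,:,::-1])
E
```

```text
k2 [543.4 106.5 103.3] 0.04
k3 [542.2  70.8 102.8] 0.1
k4 [541.1  34.6 102.9] 0.06
k1 [545.0346436  142.51799273 103.00399658]
k2 [543.5 106.4 103. ]
k3 [542.3  70.8 103. ]
k4 [541.1  34.6 103. ]
```

View pics/c6.png

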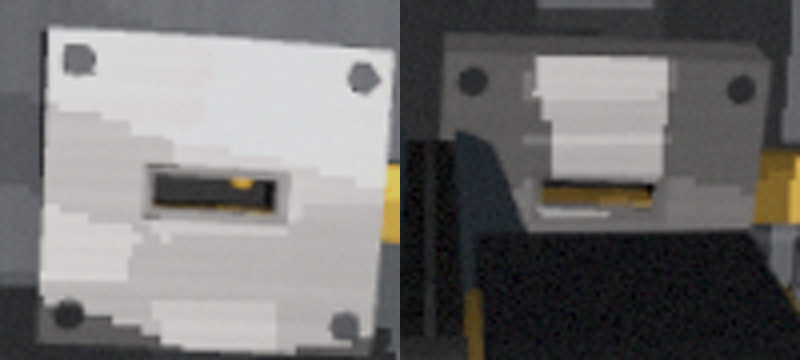

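The slot's outer bevel runs (147–291,163–228) in the left crop, centred at about (219,195). Screw heads are at (79,59), (363,78), (345,325) and (68,313), and in the right crop at (472,81) and (740,89).

```bash
python3 - <<'E'
from h import *
a=load("w4")[0];b=load("w5")[0]
A=lambda p:((p[0]-1.5)/4+310,(p[1]-1.5)/4+85)
B=lambda p:((p[0]-401.5)/4+310,(p[1]-1.5)/4+180)
for p,q in [((79,59),(472,81)),((363,78),(740,89)),((152,207),(541,207)),((277,213),(652,206))]:
    x,e=tri([(a,*A(p),True),(b,*B(q),True)]);print(x.round(1),round(e,2))
for z in(97,99):
    print(z,"slot",onz(a,*A((219,195.5)),z,True).round(1),"inner",onz(a,*A((215,193)),z,True).round(1))
    s=[onz(a,*A(p),z,True) for p in [(79,59),(363,78),(345,325),(68,313)]];print("screws",np.mean(s,0).round(1),[x.round(1)[:2].tolist() for x in s])
    r=[onz(a,*A(p),z,True) for p in [(152,165),(291,172),(288,226),(145,219)]];print("rim",[x.round(1)[:2].tolist() for x in r])
E
```

```text
[512.8 -27.2  99.4] 0.07
[568.7 -29.2  99. ] 0.13
[527.6 -56.1  96.5] 0.16
[552.6 -57.   94.7] 0.39
97 slot [540.7 -53.6  97. ] inner [539.9 -53.1  97. ]
screws [540.3 -53.2  97. ] [[512.9, -27.1], [569.4, -29.1], [567.7, -79.3], [511.1, -77.4]]
rim [[527.3, -47.8], [555.1, -48.5], [554.8, -59.4], [526.1, -58.5]]
99 slot [540.4 -53.4  99. ] inner [539.6 -52.9  99. ]
screws [539.9 -53.1  99. ] [[512.8, -27.2], [568.8, -29.2], [567.1, -78.9], [511.0, -77.1]]
rim [[527.1, -47.7], [554.7, -48.4], [554.4, -59.1], [525.9, -58.3]]
```

```bash
python3 -m jog '{"jaw":[0,0,0,0,0,0,0],"slide":[[0.73,0.45,0],[0.73,0.45,0],[0.73,0.45,0],[0,0,0.9],[0,0,0.9],[0,0,0.15],[0,0,0]],"spin":[0,0,0,0,0,0,0]}'
python3 -m jog '{"jaw":[0,0,0],"slide":[[0,0,0.12],[0,0,0.07],[0,0,0]],"spin":[0,0,0]}'
python3 -m jog '{"jaw":[0,0],"slide":[[0,0,0.05],[0,0,0]],"spin":[0,0]}'
```

```text
time_s: 7.2
ee_pos: [544.5, 141.9, 110.1]
ee_rot: [-179.9, 0.1, 89.9]
force: [-0.8, -0.3, 0.6]
gripper_width: 0.6
gripper_force: 0.0
time_s: 7.5
ee_pos: [546.0, 142.9, 105.9]
ee_rot: [179.8, 0.0, 90.0]
force: [0.7, -1.8, 2.7]
gripper_width: 0.3
gripper_force: 1.4
time_s: 7.7
ee_pos: [545.9, 143.1, 104.3]
ee_rot: [179.8, 0.0, 90.0]
force: [0.9, -2.0, 5.3]
gripper_width: 0.6
gripper_force: 2.4
```

```bash
python3 -m jog '{"jaw":[0,0],"slide":[[0,0,0.06],[0,0,0]],"spin":[0,0]}'
python3 -m jog '{"jaw":[0,0],"slide":[[0,0,0.06],[0,0,0]],"spin":[0,0]}'
python3 -m jog '{"jaw":[0,0],"slide":[[0,0,0.06],[0,0,0]],"spin":[0,0]}'
```

```text
time_s: 7.9
ee_pos: [546.0, 143.1, 104.1]
ee_rot: [179.8, 0.0, 90.0]
force: [-1.8, -3.9, 14.5]
gripper_width: 0.3
gripper_force: 7.2
time_s: 8.1
ee_pos: [546.0, 143.1, 103.9]
ee_rot: [179.7, -0.0, 90.0]
force: [-4.5, -4.1, 23.5]
gripper_width: 0.3
gripper_force: 11.7
time_s: 8.3
ee_pos: [546.0, 143.2, 103.7]
ee_rot: [179.7, -0.0, 90.1]
force: [-6.6, -4.5, 32.8]
gripper_width: 0.3
gripper_force: 16.2
```

```bash
python3 -m jog '{"jaw":[0,0,0,0,0,0,0],"slide":[[0,0,-0.8],[-0.9,-0.03,0],[-0.9,-0.03,0],[-0.9,-0.03,0],[-0.9,-0.03,0],[0,0,0],[0,0,0]],"spin":[0,0,0,0,0,0,0]}'
python3 -m jog '{"jaw":[0,0,0,0,0,0],"slide":[[0,0,0.3],[0,0,0.2],[0,0,0.12],[0,0,0.06],[0,0,0.05],[0,0,0]],"spin":[0,0,0,0,0,0]}'
```

```text
time_s: 9.0
ee_pos: [540.9, 35.5, 121.6]
ee_rot: [-180.0, -0.1, 89.9]
force: [-0.1, -0.5, 0.0]
gripper_width: 0.4
gripper_force: 0.0
time_s: 9.6
ee_pos: [541.3, 36.3, 103.8]
ee_rot: [179.9, -0.0, 90.1]
force: [-7.5, 0.5, 26.6]
gripper_width: 0.6
gripper_force: 13.6
```

```bash
python3 -m jog '{"jaw":[0,0,0,0,0,0],"slide":[[0,0,-0.75],[0.8,0.03,0],[0.8,0.03,0],[0.8,0.03,0],[0,0,0],[0,0,0]],"spin":[0,0,0,0,0,0]}'
python3 -m jog '{"jaw":[0,0,0,0,0,0],"slide":[[0,0,0.3],[0,0,0.2],[0,0,0.12],[0,0,0.06],[0,0,0.06],[0,0,0]],"spin":[0,0,0,0,0,0]}'
python3 -c "
from h import *
f=env.grab_frame('scene');cv2.imwrite('pics/s1.png',cv2.resize(f[170:290,210:370],None,fx=4,fy=4)[:,:,::-1])"
```

```text
time_s: 10.2
ee_pos: [543.4, 107.7, 121.8]
ee_rot: [-179.9, 0.0, 90.1]
force: [0.1, 0.0, 0.9]
gripper_width: 0.3
gripper_force: 0.0
time_s: 10.8
ee_pos: [543.7, 106.6, 103.8]
ee_rot: [179.9, 0.0, 90.0]
force: [-7.8, -1.5, 24.7]
gripper_width: 0.4
gripper_force: 12.3
```

View pics/s1.png

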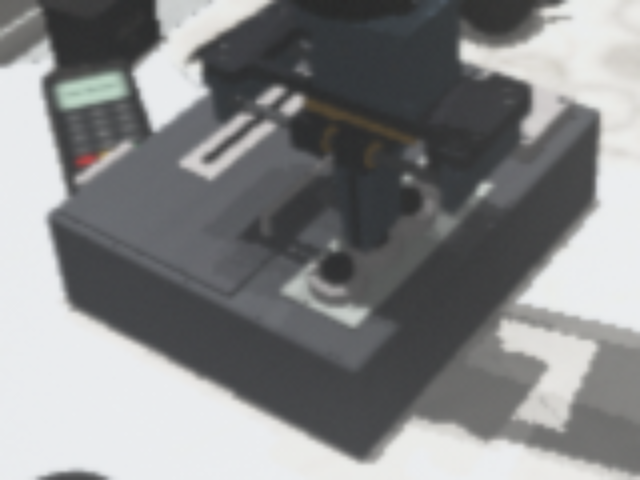

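The scene crop shows the shut fingers on the second key, with the far-left key up at (335,268). All three presses hit the hard stop. Next is the key.

```bash
python3 -m jog '{"jaw":[0,0,0,0,0,0,0,0,0,0],"slide":[[0,0,-0.9],[0,0,-0.95],[-0.98,-0.134,0],[-0.98,-0.134,0],[-0.98,-0.134,0],[-0.98,-0.134,0],[-0.98,-0.134,0],[-0.98,-0.134,0],[-0.98,-0.134,0],[-0.98,-0.134,0]],"spin":[0,0,0,0,0,0,0,0,0,0]}'
python3 -m jog '{"jaw":[50,50,50,50,50,50,50,50,50,50],"slide":[[-0.98,-0.134,0],[-0.98,-0.134,0],[-0.98,-0.134,0],[-0.98,-0.134,0],[-0.98,-0.134,0],[-0.98,-0.134,0],[-0.98,-0.134,0],[0,0,0],[0,0,0],[0,0,0]],"spin":[0,0,0,0,0,0,0,0.39,0,0]}'
python3 - <<'E'
from h import *
m,f=snap("wrist","w7");print(env.state()["ee_pos"],env.state()["ee_rot"])
cv2.imwrite("pics/c7.png",cv2.resize(f[100:300,220:420],None,fx=3,fy=3)[:,:,::-1])
E
```

```text
time_s: 11.85
ee_pos: [511.1, -129.6, 155.2]
ee_rot: [-180.0, -0.0, 90.0]
force: [-0.4, -0.2, 0.2]
gripper_width: 0.9
gripper_force: 0.0
time_s: 12.85
ee_pos: [483.3, -333.7, 155.2]
ee_rot: [-179.9, -0.0, 86.9]
force: [-0.1, 0.2, 1.2]
gripper_width: 50.3
gripper_force: 0.0
[ 483.4601208  -333.41005251  155.38011917] [-1.79957994e+02 -2.78337675e-02  8.69578384e+01]
```

View pics/c7.png

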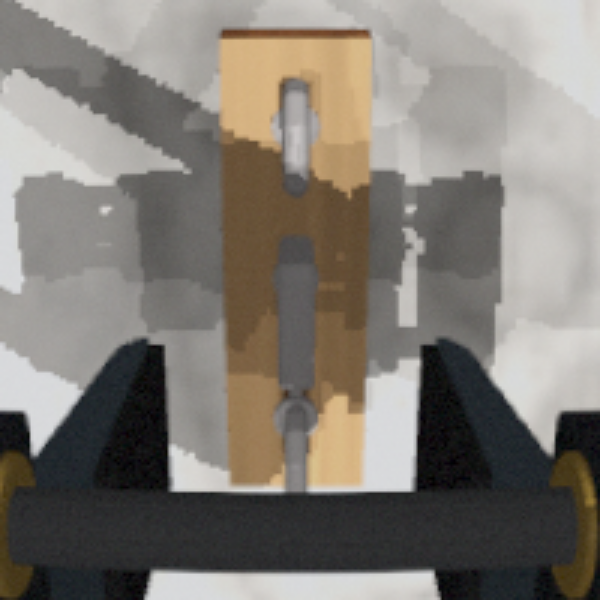

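The safe key's head is centred between the fingers and parallel to them, at columns 275–315 and rows 262–388.

```bash
python3 - <<'E'
from h import *
m,_=load("w7")
for v in(262,388):print([onz(m,294/3+220,(v-1)/3+100,z,True).round(1).tolist() for z in (91,94)])
E
python3 -m jog '{"jaw":[50,50,50,50,50,50],"slide":[[0,0,0.9],[0,0,0.9],[-0.05,0,0.9],[0,0,0.54],[0,0,0],[0,0,0]],"spin":[0,0,0,0,0,0]}' 40
```

```text
[[484.3, -317.3, 91.0], [484.4, -316.5, 94.0]]
[[482.5, -352.7, 91.0], [482.5, -351.5, 94.0]]
time_s: 13.5
ee_pos: [484.1, -334.9, 58.9]
ee_rot: [180.0, 0.0, 87.0]
force: [-0.4, -0.3, -1.0]
gripper_width: 49.9
gripper_force: 0.0
```

```bash
python3 -m jog '{"jaw":[20,0,0,0,0,0,0],"slide":[[0,0,0],[0,0,0],[0,0,0],[0,0,0],[0,0,0],[0,0,0],[0,0,0]],"spin":[0,0,0,0,0,0,0]}' 60
python3 -m jog '{"jaw":[0,0,0,0,0,0,0],"slide":[[0,0,-0.2],[0,0,-0.4],[0,0,-0.8],[0,0,-0.9],[0,0,-0.9],[0,0,-0.9],[0,0,0]],"spin":[0,0,0,0,0,0,0]}'
```

```text
time_s: 14.2
ee_pos: [483.8, -335.3, 58.7]
ee_rot: [180.0, 0.0, 86.9]
force: [0.4, 0.1, 1.0]
gripper_width: 9.8
gripper_force: 60.0
time_s: 14.9
ee_pos: [485.8, -336.8, 186.7]
ee_rot: [179.5, 0.3, 86.9]
force: [0.2, -0.5, -0.2]
gripper_width: 9.6
gripper_force: 60.0
```

```bash
python3 -m jog '{"jaw":[0,0,0,0,0,0,0,0,0,0],"slide":[[0.949,0.138,0],[0.949,0.138,0],[0.949,0.138,0],[0.949,0.138,0],[0.949,0.138,0],[0.949,0.138,0],[0.949,0.138,0],[0.949,0.138,0],[0.949,0.138,0],[0.949,0.138,0]],"spin":[0,0,0,0,0,0,0,0,0,0]}'
python3 -m jog '{"jaw":[0,0,0,0,0,0,0,0,0,0],"slide":[[0,0,0],[0,0,0],[0,0,0],[0,0,0],[0,0,0],[0,0,0],[0,0,0],[0,0,0],[0,0,0],[0,0,0]],"spin":[-0.95,-0.95,-0.95,-0.95,-0.95,-0.95,-0.95,-0.95,-0.95,-0.95]}'
python3 -m jog '{"jaw":[0,0,0,0],"slide":[[0,0,0],[0,0,0],[0,0,0],[0,0,0]],"spin":[-0.95,-0.94,0,0]}'
python3 - <<'E'
from h import *
m,f=snap("wrist","w8");s=env.state();print(s["ee_pos"],s["ee_rot"],s["qpos"])
for z in(134,99):print(z,proj(m,[540.2,-53.2,z],True))
cv2.imwrite("pics/c8.png",cv2.resize(f[100:300,220:420],None,fx=3,fy=3)[:,:,::-1])
E
```

```text
time_s: 15.9
ee_pos: [540.0, -52.0, 181.0]
ee_rot: [-179.9, 0.0, 86.9]
force: [-0.1, -0.3, -0.3]
gripper_width: 10.0
gripper_force: 60.0
time_s: 16.9
ee_pos: [539.9, -53.1, 181.0]
ee_rot: [-180.0, -0.1, 163.2]
force: [0.1, 0.4, -0.2]
gripper_width: 9.8
gripper_force: 60.0
time_s: 17.3
ee_pos: [540.1, -53.2, 181.2]
ee_rot: [-180.0, -0.0, 177.9]
force: [-1.3, -0.1, -1.1]
gripper_width: 9.8
gripper_force: 60.0
[540.19772319 -53.16096693 181.27319928] [ 1.79999407e+02 -3.11632970e-02  1.77890925e+02] [-6.83313828e+00  1.67752274e+01  9.68159244e+01 -2.15571230e-03
  6.64399545e+01 -9.47232005e+01]
134 (np.float64(316.60359843440546), np.float64(214.43157115071224))
99 (np.float64(316.69190654319436), np.float64(200.66874978305032))
```

View pics/c8.png

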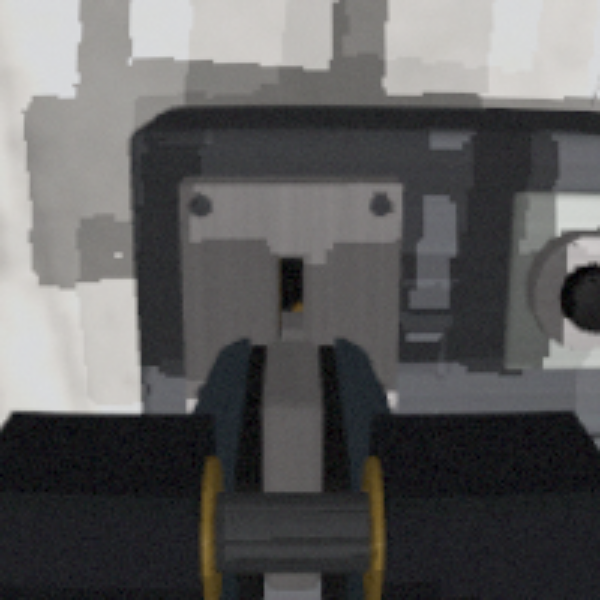

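The slot shows at columns 281–303 starting at row 258, in line with the gripped head (264–320). Screws are at (200,205) and (380,205).

```bash
python3 - <<'E'
from h import *
m,_=load("w8");T=lambda u,v,z=99:onz(m,(u-1)/3+220,(v-1)/3+100,z,True).round(1)
print("slot near end",T(292,258,97),"left/right",T(281,275,97),T(303,275,97),"screws",T(200,205),T(380,205))
print("head top", T(292,345,181-48+84),T(292,345,160))
E
python3 -m jog '{"jaw":[0,0,0,0],"slide":[[0,0,0.7],[0,0,0.3],[0,0,0],[0,0,0]],"spin":[0,0,0,0]}'
```

```text
slot near end [527.5 -52.5  97. ] left/right [532.4 -55.8  97. ] [532.6 -49.5  97. ] screws [510.9 -77.4  99. ] [512.7 -27.5  99. ]
head top [510.8 -51.7 217. ] [531.1 -52.5 160. ]
time_s: 17.75
ee_pos: [540.6, -53.2, 151.7]
ee_rot: [-180.0, -0.0, 178.0]
force: [-0.1, -0.5, 0.6]
gripper_width: 9.6
gripper_force: 60.0
```

```bash
python3 -m jog '{"jaw":[0,0,0,0],"slide":[[0,0,0.15],[0,0,0.15],[0,0,0],[0,0,0]],"spin":[0,0,0,0]}'
python3 -m jog '{"jaw":[0,0,0,0],"slide":[[0,0,0.1],[0,0,0.1],[0,0,0],[0,0,0]],"spin":[0,0,0,0]}'
```

```text
time_s: 18.15
ee_pos: [540.4, -53.2, 142.5]
ee_rot: [-180.0, -0.0, 178.0]
force: [-0.5, -0.6, -0.8]
gripper_width: 9.4
gripper_force: 60.0
time_s: 18.55
ee_pos: [540.4, -53.2, 136.4]
ee_rot: [-180.0, -0.0, 178.0]
force: [0.7, -0.7, -0.2]
gripper_width: 9.5
gripper_force: 60.0
```

No contact yet, and the bits should be entering the slot. Continuing.

```bash
python3 -m jog '{"jaw":[0,0,0],"slide":[[0,0,0.1],[0,0,0.1],[0,0,0]],"spin":[0,0,0]}'
python3 -m jog '{"jaw":[0,0,0],"slide":[[0,0,0.1],[0,0,0.05],[0,0,0]],"spin":[0,0,0]}'
```

```text
time_s: 18.85
ee_pos: [540.1, -53.2, 130.0]
ee_rot: [-180.0, -0.1, 178.0]
force: [-0.5, 0.3, -0.2]
gripper_width: 9.7
gripper_force: 60.0
time_s: 19.15
ee_pos: [540.5, -53.5, 126.0]
ee_rot: [-180.0, 0.0, 178.0]
force: [-0.8, -0.6, -0.5]
gripper_width: 9.5
gripper_force: 60.0
```

Free of the walls, with the pins coming next. I'll push with a small wiggle.

```bash
python3 -m jog '{"jaw":[0,0,0,0,0],"slide":[[0,0,0.07],[0,0,0.07],[0,0,0.07],[0,0,0],[0,0,0]],"spin":[0.35,-0.7,0.7,-0.35,0]}'
python3 -m jog '{"jaw":[0,0,0,0,0],"slide":[[0,0,0.05],[0,0,0.05],[0,0,0.03],[0,0,0.03],[0,0,0]],"spin":[0.35,-0.7,0.7,-0.35,0]}'
```

```text
time_s: 19.65
ee_pos: [541.2, -54.1, 120.1]
ee_rot: [-179.9, 0.1, 178.0]
force: [1.4, -3.1, -0.0]
gripper_width: 9.7
gripper_force: 60.0
time_s: 20.15
ee_pos: [541.3, -53.2, 116.2]
ee_rot: [180.0, 0.2, 178.0]
force: [0.2, -0.1, 3.5]
gripper_width: 10.0
gripper_force: 60.0
```

```bash
python3 -m jog '{"jaw":[0,0,0,0,0],"slide":[[0,0,0.03],[0,0,0.03],[0,0,0],[0,0,0],[0,0,0]],"spin":[0.35,-0.7,0.7,-0.35,0]}'
python3 -m jog '{"jaw":[0,0,0,0,0],"slide":[[0,0,0.03],[0,0,0.03],[0,0,0],[0,0,0],[0,0,0]],"spin":[0.35,-0.7,0.7,-0.35,0]}'
```

```text
time_s: 20.65
ee_pos: [542.0, -53.3, 115.6]
ee_rot: [-180.0, 0.3, 178.0]
force: [-0.3, -2.0, 11.0]
gripper_width: 9.5
gripper_force: 60.0
time_s: 21.15
ee_pos: [543.1, -53.3, 115.5]
ee_rot: [-180.0, 0.4, 178.0]
force: [-2.7, 0.1, 20.3]
gripper_width: 9.8
gripper_force: 60.0
```

```bash
python3 -m jog '{"jaw":[0,0,0,0,0,0,0],"slide":[[0,0,-0.03],[0,0,0],[0,0,0],[0,0,0],[0,0,0],[0,0,0],[0,0,0]],"spin":[0,0,0.6,0.6,0.6,0.6,0.6]}'
python3 -m jog '{"jaw":[0,0,0,0,0,0,0,0,0,0],"slide":[[0,0,0],[0,0,0],[0,0,0],[0,0,0],[0,0,0],[0,0,0],[0,0,0],[0,0,0],[0,0,0],[0,0,0]],"spin":[0.6,0.6,0.6,0.6,0.6,0.6,0.6,0.6,0.6,0]}'
python3 -c "
from h import *
s=env.state();print(s['torque'],s['force'],s['qpos'][5]);snap('wrist','w9')"
```

```text
time_s: 21.85
ee_pos: [542.8, -54.3, 115.6]
ee_rot: [180.0, 0.4, 153.8]
force: [-0.3, -3.4, 15.5]
gripper_width: 9.5
gripper_force: 60.0
time_s: 22.85
ee_pos: [541.5, -55.1, 115.5]
ee_rot: [179.9, 0.3, 110.8]
force: [-3.3, -5.9, 18.3]
gripper_width: 9.6
gripper_force: 60.0
[-1.24299955  0.67200118  0.12218997] [-3.34341804 -5.92486923 18.31817707] -27.546278112961197
```

```bash
python3 -m jog '{"jaw":[0,0,0,0,0,0,0],"slide":[[0,0,0],[0,0,0],[0,0,0],[0,0,0],[0,0,0],[0,0,0],[0,0,0]],"spin":[0.6,0.6,0.6,0.6,0.6,0,0]}'
python3 -c "
from h import *
s=env.state();print(s['torque'])"
python3 -m jog '{"jaw":[0,0,0,0,0],"slide":[[0,0,0],[0,0,0],[0,0,0],[0,0,0],[0,0,0]],"spin":[0.5,0.4,0.4,0,0]}'
python3 - <<'E'
from h import *
s=env.state();print(s['torque'])
m,f=snap("wrist","w10");u,v=proj(m,[580,-53,105],True);print(u,v)
f2=env.grab_frame("scene");cv2.imwrite("pics/c10.png",np.hstack([cv2.resize(f[60:260,220:420],(500,500)),cv2.resize(f2[165:225,310:347],(300,500))])[:,:,::-1])
E
```

```text
time_s: 23.6
ee_pos: [540.7, -54.9, 115.5]
ee_rot: [179.9, 0.2, 86.9]
force: [-5.5, -5.6, 19.7]
gripper_width: 9.4
gripper_force: 60.0
[-1.14136009  1.07011609  0.11000294]
time_s: 24.1
ee_pos: [540.5, -54.8, 115.5]
ee_rot: [179.9, 0.2, 76.6]
force: [-5.1, -4.0, 19.4]
gripper_width: 9.8
gripper_force: 60.0
[-1.03345423  1.15326296  0.95245901]
378.1000121715543 216.81042311132435
```

View pics/c10.png

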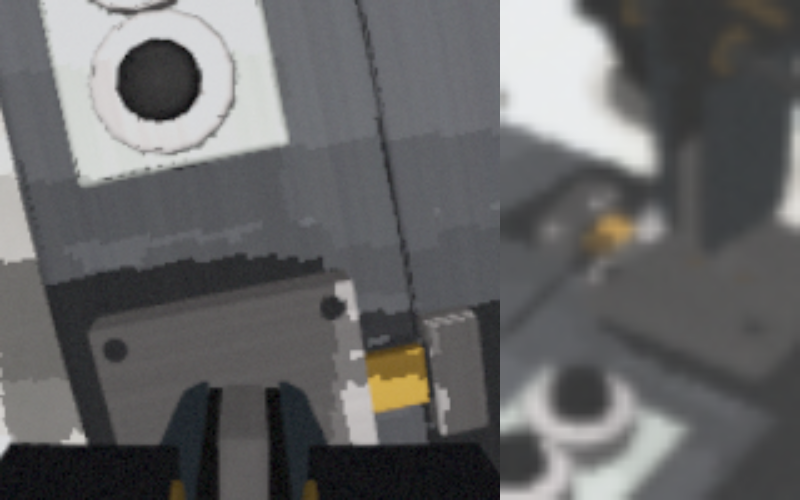

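The brass latch tip at (430,375) now stands at the keeper's edge. The wrist torque jumped from 0.11 N m, the spring's value near the stop, to 0.95 N m, so the lock is at its stop. I'll hold it and hand the job in.

```bash
python3 -m jog '{"jaw":[0,0,0,0,0,0,0,0],"slide":[[0,0,0],[0,0,0],[0,0,0],[0,0,0],[0,0,0],[0,0,0],[0,0,0],[0,0,0]],"spin":[0,0,0,0,0,0,0,0]}'
python3 -c "
from h import *
s=env.state();print(s['torque'],s['ee_rot']);
if s['torque'][2]>0.4: print(env.job_done())"
```

```text
time_s: 25.0
ee_pos: [540.5, -54.8, 115.5]
ee_rot: [179.9, 0.2, 76.6]
force: [-5.8, -3.9, 18.8]
gripper_width: 9.5
gripper_force: 60.0
[-1.04118568  1.1678567   0.99283208] [179.85127066   0.21994961  76.6457513 ]
the job is handed in; nothing more can be done
None
```

I typed the code, seated the safe key, turned it to the stop and handed the job in at about 25 s with the key still gripped and held turned; no pass or fail came back, and the full turn is judged from wrist torque and position, not read directly.

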